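Gather the winter display set into its cherry tray

TASK

Gather the winter set into the cherry tray: stand the white bisque angel in the middle of the white felt, the blue igloo in the middle of the blue felt and the gold base in the middle of the yellow felt, and, once the gold base stands there, set the glass globe upright into the recess in its top. Leave the look-alikes (terracotta angel, grey igloo, silver base) where they are. The globe and the white angel are fragile: set them down, do not let them fall.

Things in the scene. Friction and masses are not known exactly. Their poses are not given: they have to be found in the camera images.
- gold_base_mid (a point): Gold-toned round pedestal base, loose: 56 mm across, 30 mm tall, with a round recess in its top, 46 mm across and 10 mm deep, floor dark. About 160 g. Point: on its axis, 15 mm above the underside. z up; the yaw has no meaning.
- globe_mid (a point): Clear glass globe with a small green fir tree and white snow inside, loose: a ball 54 mm across on a round black foot 34 mm across; 56 mm tall overall. About 130 g. Point: the ball's centre, 29 mm above the underside of the foot. z up; the yaw has no meaning. Its foot stands on the floor of the gold base's recess, which brings this point 49 mm above the base's underside.
- angel_mid (a point): White bisque angel figurine, loose, 110 g, 68 mm tall: round skirt 40 mm across at the foot, 36 mm at 38 mm up, round head, small folded wings ending 22 mm behind the axis. Point: on the axis, 34 mm above the underside. x points to the back (wings), y sideways, z up; grip the skirt along y at about this height.
- igloo_mid (a point): Blue resin igloo figurine, loose: round, 54 mm across with upright walls to 24 mm, domed to 42 mm high; a doorway block 26 mm wide, 22 mm high, reaches 34 mm from the axis towards its -x. About 100 g. Point: on the dome's axis, 21 mm above the underside. Its walls can be gripped along y.
- felt_yellow: Yellow felt disc, 84 mm across, 3 mm thick: place of the gold base. Fixed in an open dark cherry tray (130 x 370 mm, walls 5 mm thick, 18 mm high from the table); the three felts lie in a row along it, 115 mm apart, in any order. Origin: centre of the underside, 5 mm above the table; the felt's top is 3 mm above the origin. y along the tray's long side, z up.
- felt_white: White felt disc, 84 mm across, 3 mm thick: place of the white angel. Fixed in an open dark cherry tray (130 x 370 mm, walls 5 mm thick, 18 mm high from the table); the three felts lie in a row along it, 115 mm apart, in any order. Origin: centre of the underside, 5 mm above the table; the felt's top is 3 mm above the origin. y along the tray's long side, z up.
- felt_blue: Blue felt disc, 84 mm across, 3 mm thick: place of the blue igloo. Fixed in an open dark cherry tray (130 x 370 mm, walls 5 mm thick, 18 mm high from the table); the three felts lie in a row along it, 115 mm apart, in any order. Origin: centre of the underside, 5 mm above the table; the felt's top is 3 mm above the origin. y along the tray's long side, z up.
- clay_angel_mid (a point): Look-alike, to be left alone: brown-red terracotta angel figurine, loose, 110 g, 68 mm tall: round skirt 40 mm across at the foot, 36 mm at 38 mm up, round head, small folded wings ending 22 mm behind the axis. Point: on the axis, 34 mm above the underside. x points to the back (wings), y sideways, z up; grip the skirt along y at about this height.
- grey_igloo_mid (a point): Look-alike, to be left alone: grey stone igloo figurine, loose: round, 54 mm across with upright walls to 24 mm, domed to 42 mm high; a doorway block 26 mm wide, 22 mm high, reaches 34 mm from the axis towards its -x. About 100 g. Point: on the dome's axis, 21 mm above the underside. Its walls can be gripped along y.
- silver_base_mid (a point): Look-alike, to be left alone: silver-toned round pedestal base, loose: 56 mm across, 30 mm tall, with a round recess in its top, 46 mm across and 10 mm deep, floor dark. About 160 g. Point: on its axis, 15 mm above the underside. z up; the yaw has no meaning. The figures stand before and beside the tray, 90 mm or more apart; a green fir tree (62 mm tall) and an amber cup (45 mm) stand among them.

How it is judged:
By the outcome, as a careful person would: the job done as asked, in the order asked, and still so for the second after the job is handed in, with the robot touching nothing.
It also fails if it takes over 106 s, if anything falls off the work surface, if the arm or the gripper's body presses on something with over 40 N, if the wrist force passes 120 N, or if a joint passes its speed limit or range.

ROBOT

A 6-joint arm with a two-finger parallel gripper is mounted at the origin on the work surface. World frame = base frame: x ahead of the robot, y to its left, z up, the work surface at z = 0. Lengths are in mm, angles in rad, forces in N, time in s.
With the tool pointing down it reaches from about 275 to 975 mm from the base axis. Payload 8.4 kg.
Tool frame: the origin (TCP) lies between the finger pads; the fingertips stand 22 mm ahead of it and the grasp point (between the pads) lies 3 mm ahead of it; x points along the fingers, y is the direction in which the jaws open and shut, and the axes are right-handed (so a half turn about x gives the same grasp; the last joint's range is limited). The gripper opens to 92 mm and grips with 3 to 60 N. Pads are 20 mm wide; open, the fingers measure 128 mm over their backs; the gripper's body (75 mm by 189 mm) begins 69 mm behind the grasp point.
Start: joints at [1.131, 0.353, 1.633, -0, 1.155, -0.002], TCP at [264.966, 566.057, 236.583] pointing down, gripper open.
Joint ranges: [-2.63, 2.63], [-0.92, 2.1], [0.06, 2.66], [-1.3, 4.44], [0, 2.69], [-3.02, 3.02]. Speed limits (rad/s): [2.22, 2.22, 2.79, 3.14, 3.14, 3.14].

INTERFACE

Orientations are given as a unit quaternion [x, y, z, w].
In Python, from plant import readout, eyes, robot gives the robot as it stands.
- The arm moves only by the shell command python3 -m creep 'ROWS'. ROWS is JSON, a list of rows, each an object of numbers: "tx", "ty", "tz": the shift along the tool's x, y, z in m; "ax", "ay", "az": the turn, a rotation vector about the tool's x, y, z in rad; "jaw": the opening, from -1 (shut) to 1 (fully open). A call has 1 to 12 rows; each row shifts and turns the commanded pose from where the row before left it, along the tool's axes as they then stand; what a row does not reach is not made up. A row lasts 1/10 s, in which the tool goes at most 50 mm and 8.59 degrees, less where a joint would pass 70% of its speed; a pose out of reach is approached as far as the arm can. A call is refused whole if a number of a shift passes 0.05 or a number of a turn 0.15, either way. A call with a gripper value outside its range is refused whole. The fingers move at their own pace and stop on an object; the grip force is fixed at half the most. Time passes only in rows, so rows that do not move let the fingers close. It gives the time, the measured TCP pose, the force and the opening at its end, in the units of the state.
- readout.get_state(): the state, without advancing time (a new reading comes with each control period).
- eyes.camera(name): name is "scene" or "top" or "wrist"; returns a dict with "image" (480x640x3 uint8, red, green, blue), "mtx" (3x3 intrinsics, pixels), "k1" (the pictures are not rectified: a ray, as slopes to the right and down, at radius r is drawn at 1 + k1 r^2 times it, then the intrinsics apply), "R" (3x3) and "t" (3): a world point X has camera coordinates R X + t; the wrist camera has in their place "tool_from_camera" (4x4, takes a point from camera to tool coordinates, whose origin is the TCP and whose axes are the tool frame's). Camera axes: x right, y down, z forward; pixel columns grow to the right and rows downward; lengths in mm; the calibration is good to about 2 mm. A picture is of the moment at which its call begins: read the wrist's pose just before it. There is no depth.
- robot.sign_off(): hands the job in, once; it reports no verdict.
The state is a dict: "t": time; "q": joint angles; "qd": joint speeds; "effort": joint torques, N m; "tcp_pos": TCP position; "tcp_rot": TCP orientation; "contact_force": force on the tool from outside, world axes, zero at the start; "torque": the same for the moment, N m; "grip_width": finger opening in mm.
Only numpy, scipy, OpenCV 4.12 (cv2) and the standard library are available. Lean on these libraries where they do the work, as an engineer would, in place of code of your own. Each camera call takes 0.05 s, during which the arm holds its last target. There are 200 camera calls.

## Working session

There is one attempt and no reset: what is moved stays moved. The work goes in short steps, Python scripts to look and compute and a shell command to move; the robot and the scene stay as the last step left them, time stands still between calls to the robot, and variables do not carry over. Pictures are saved under pics/ and viewed, about 12 in all and at most 16, crops included, and the job is handed in when it is done.

```bash
ls; mkdir -p pics; python3 - <<'E'
from plant import readout, eyes, robot
import cv2,numpy as np
s=readout.get_state(); print(s)
for n in ("scene","top"):
    c=eyes.camera(n); cv2.imwrite(f"pics/{n}0.png",c["image"][:,:,::-1])
    print(n,c["mtx"],c["k1"],c["R"],c["t"], -np.array(c["R"]).T@c["t"])
c=eyes.camera("wrist");print(c["mtx"],c["k1"],c["tool_from_camera"])
E
```

```text
pics
{'t': 0.0, 'q': array([ 1.13060452e+00,  3.53664188e-01,  1.63414808e+00,  3.99455840e-06,
        1.15517973e+00, -2.43612375e-03]), 'qd': array([ 0.00023601,  0.00105466,  0.0002368 , -0.00088839, -0.0011537 ,
        0.00097527]), 'effort': array([-1.80694501e-04, -5.93848157e+01, -3.34219730e+01,  6.97843381e-02,
        2.33512698e-02, -7.03393312e-05]), 'tcp_pos': array([264.76096783, 565.6305448 , 235.84768595]), 'tcp_rot': array([ 0.15305532,  0.690346  , -0.1540201 ,  0.69012628]), 'contact_force': array([ 0.09489256, -0.17809192,  0.62582335]), 'torque': array([-0.02661178,  0.00623087,  0.0144548 ]), 'grip_width': 91.96951981024972}
scene [[439.78614053   0.         317.41515704]
 [  0.         439.78614053 246.33606683]
 [  0.           0.           1.        ]] -0.004349251510593869 [[ 0.22488766  0.97433739  0.00960138]
 [ 0.64047096 -0.14038728 -0.75504196]
 [-0.7343177   0.17594903 -0.65560617]] [-107.61211198 -292.71382181 1359.18844892] [1209.75147609 -175.39067873  671.11434475]
top [[600.92229614   0.         319.03610899]
 [  0.         600.92229614 240.42768852]
 [  0.           0.           1.        ]] -0.16995698548189775 [[-0.08245948 -0.99658818  0.00352641]
 [-0.9726535   0.07970714 -0.21815578]
 [ 0.21713039 -0.02141899 -0.97590759]] [  33.88637987  540.88945108 1073.31599606] [ 295.84274946   13.64735967 1165.33588703]
[[399.26637402   0.         327.89374073]
 [  0.         399.26637402 237.66921889]
 [  0.           0.           1.        ]] -0.020070803432830655 [[ 7.11072352e-04 -2.35361383e-01  9.71907667e-01 -1.48628110e+02]
 [ 9.99999219e-01  1.16587312e-03 -4.49291947e-04  2.34084277e-02]
 [-1.02737505e-03  9.71907228e-01  2.35362028e-01 -6.58637681e+01]
 [ 0.00000000e+00  0.00000000e+00  0.00000000e+00  1.00000000e+00]]
```

View pics/top0.png

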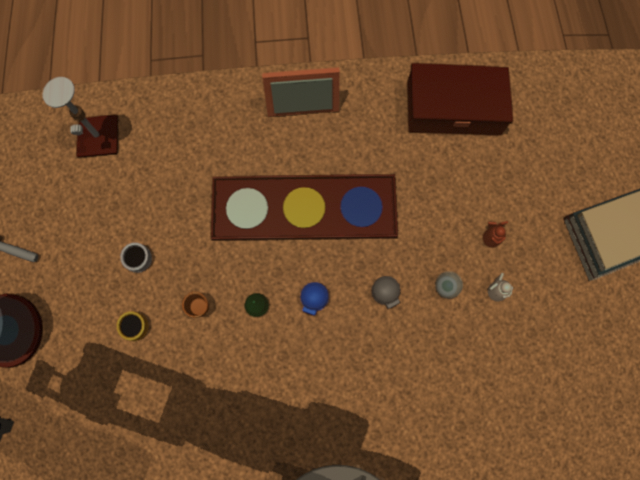

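View pics/scene0.png

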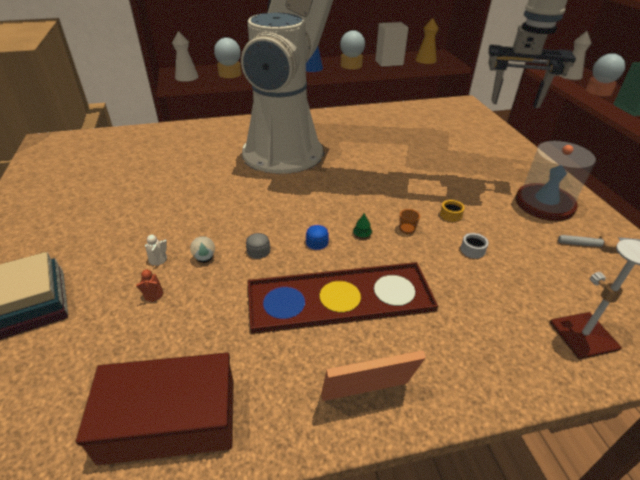

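Top view: white felt (247,208), yellow (304,207), blue (361,206). The gold base is at (131,326), blue igloo (315,296), globe (448,285) and white angel (502,289). The look-alikes are silver (135,257), grey (386,290) and terracotta (497,233). The scene view agrees.

```bash
cat > h.py <<'E'
from plant import readout, eyes
import cv2, numpy as np
from scipy.spatial.transform import Rotation as Ro
def shot(n):
    s=readout.get_state(); c=eyes.camera(n)
    if n=="wrist":
        T=np.array(c["tool_from_camera"]); Rw=Ro.from_quat(s["tcp_rot"]).as_matrix()
        c["Rwc"]=Rw@T[:3,:3]; c["o"]=Rw@T[:3,3]+s["tcp_pos"]
    else:
        c["Rwc"]=np.array(c["R"]).T; c["o"]=-c["Rwc"]@c["t"]
    c["hsv"]=cv2.cvtColor(c["image"],cv2.COLOR_RGB2HSV); return c
def ray(c,uv):
    p=cv2.undistortPoints(np.array([[uv]],float),np.array(c["mtx"]),np.array([c["k1"],0,0,0.]))[0,0]
    d=c["Rwc"]@[p[0],p[1],1]; return c["o"],d/np.linalg.norm(d)
def cast(c,uv,z):
    o,d=ray(c,uv); return o+d*(z-o[2])/d[2]
def pix(c,X):
    x=c["Rwc"].T@(np.array(X,float)-c["o"])
    return cv2.projectPoints(x.reshape(1,1,3),np.zeros(3),np.zeros(3),np.array(c["mtx"]),np.array([c["k1"],0,0,0.]))[0][0,0]
def tri(c1,u1,c2,u2):
    o1,d1=ray(c1,u1);o2,d2=ray(c2,u2)
    k=np.linalg.lstsq(np.c_[d1,-d2],o2-o1,rcond=None)[0]
    a,b=o1+k[0]*d1,o2+k[1]*d2; return (a+b)/2,np.linalg.norm(a-b)
def blob(c,lo,hi,win):
    "bbox/centroid of hull of largest blob in hsv range within window x0,y0,x1,y1"
    x0,y0,x1,y1=win; m=cv2.inRange(c["hsv"][y0:y1,x0:x1],np.array(lo),np.array(hi))
    cs=cv2.findContours(m,cv2.RETR_EXTERNAL,cv2.CHAIN_APPROX_NONE)[0]
    k=cv2.convexHull(max(cs,key=cv2.contourArea))+np.array([x0,y0]); M=cv2.moments(k)
    return np.array([M["m10"],M["m01"]])/M["m00"],cv2.boundingRect(k)
def rel(X,yaw=None):
    "tool-frame shift (mm) and turn ax to bring the grasp point to X and tool y to world yaw (mod pi), tool down"
    s=readout.get_state(); R=Ro.from_quat(s["tcp_rot"]).as_matrix()
    d=R.T@(np.array(X,float)-(s["tcp_pos"]+3*R[:,0])); y=np.arctan2(R[1,1],R[0,1])
    out=dict(shift=d.round(1),yaw=round(y,3),t=s["t"],q=s["q"].round(2),w=round(s["grip_width"],1),tilt=R[:2,0].round(4))
    if yaw is not None: out["ax"]=round(-((yaw-y+np.pi/2)%np.pi-np.pi/2),3)
    out["gp"]=(s["tcp_pos"]+3*R[:,0]).round(1); print(out)
E
python3 - <<'E'
from h import *
a=shot("top");b=shot("scene")
B=([100,110,30],[130,255,255]);Y=([20,120,80],[35,255,255]);W=([0,0,140],[180,95,255]);G=([35,60,15],[90,255,200])
for n,m,w1,w2,z in [("fw",([25,0,120],[90,90,255]),(215,180,280,235),(370,265,420,310),8),("fy",Y,(275,180,335,235),(315,275,365,320),8),("fb",B,(335,180,390,235),(260,275,310,325),8),
 ("igloo",B,(290,270,340,320),(300,220,335,252),21),("gold",Y,(110,305,155,345),(437,198,468,224),15),("angel",W,(485,270,520,305),(140,228,170,270),34)]:
    u,r=blob(a,*m,w1);v,q=blob(b,*m,w2);print(n,u.round(1),r,v.round(1),q,cast(a,u,z).round(1),cast(b,v,z).round(1),tri(a,u,b,v)[0].round(1))
print("globe",cast(a,(448,285),29),tri(a,(448,285),b,(203,249)))
im=np.vstack([cv2.resize(a["image"][215:345,105:265],None,fx=3,fy=3,interpolation=2)[:,:480],cv2.resize(a["image"][215:315,370:530],None,fx=3,fy=3,interpolation=2)])
im=im[:, :, ::-1]
sc=cv2.resize(b["image"][220:305,130:290],None,fx=2,fy=2,interpolation=2)[:,:,::-1]
im=cv2.copyMakeBorder(im,0,0,0,320,0); im[:170,480:800]=sc; im=im[:600]
E
```

```text
fw [246.6 207.9] (227, 189, 41, 39) [394.2 290. ] (375, 276, 40, 29) [631.6 127.3   8. ] [635.3 126.7   8. ] [632.6 127.9   4.9]
fy [303.7 207.2] (283, 188, 42, 40) [339.8 296. ] (319, 281, 42, 31) [623.6  13.3   8. ] [627.2  12.4   8. ] [624.5  13.3   4.9]
fb [361.1 206.3] (342, 187, 40, 39) [283.7 302.5] (264, 288, 41, 30) [ 616.3 -101.6    8. ] [ 619.7 -102.     8. ] [ 617.1 -101.8    5.1]
igloo [313.5 297.7] (301, 283, 27, 32) [316.7 236.9] (306, 226, 22, 23) [439.5   8.4  21. ] [448.9   5.   21. ] [440.3   7.7  13.5]
gold [130.5 325.4] (117, 312, 28, 28) [453.2 208.8] (443, 201, 21, 19) [413.4 366.6  15. ] [406.9 369.9  15. ] [413.  365.4  20. ]
angel [506.8 287. ] (503, 283, 9, 9) [153.6 242.1] (145, 234, 22, 17) [ 426.  -365.3   34. ] [ 404.2 -357.1   34. ] [ 424.  -355.9   50.9]
globe [ 440.80318059 -251.39840894   29.        ] (array([ 441.23927315, -251.99205817,   25.66247609]), np.float64(0.36128735095996395))
```

```bash
python3 - <<'E'
from h import *
rel([412,366,140],0.73)
E
```

```text
{'shift': array([  93.3, -118.6,  218. ]), 'yaw': np.float64(1.133), 't': 0.25, 'q': array([ 1.13,  0.35,  1.63, -0.  ,  1.16, -0.  ]), 'w': 92.1, 'tilt': array([-0.0002, -0.0006]), 'ax': np.float64(0.403), 'gp': array([264.9, 565.9, 233.2])}
```

```bash
python3 -m creep '[{"tx":0.0155,"ty":-0.0198,"tz":0.0363},{"tx":0.0155,"ty":-0.0198,"tz":0.0363},{"tx":0.0155,"ty":-0.0198,"tz":0.0363},{"tx":0.0155,"ty":-0.0198,"tz":0.0363},{"tx":0.0155,"ty":-0.0198,"tz":0.0363},{"tx":0.0155,"ty":-0.0198,"tz":0.0363},{"ax":0.134},{"ax":0.134},{"ax":0.134},{}]'
python3 - <<'E'
from h import *
c=shot("wrist"); cv2.imwrite("pics/w1.png",c["image"][:,:,::-1]); rel([412,366,15],0.73); print(pix(c,[412,366,30]))
E
```

```text
{'shift': array([ 218.4, -118.6,  218. ]), 'yaw': np.float64(1.133), 't': 0.3, 'q': array([ 1.13,  0.35,  1.63, -0.  ,  1.16, -0.  ]), 'w': 92.2, 'tilt': array([-0.0002, -0.0004]), 'ax': np.float64(0.403), 'gp': array([264.9, 565.9, 233.3])}
[213.60107662 422.85571651]invalid input at $[0]: expected keys tx, ty, tz, ax, ay, az, jaw
```

View pics/w1.png

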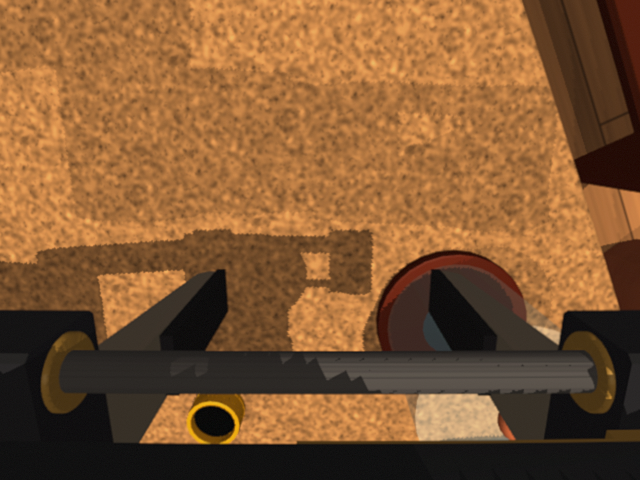

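The wrist view sees the area below the tool around image centre, and the gold base is at (215,418). A bell jar stands close at right, so I stay high while moving off. Rows need every key.

```bash
python3 -m creep '[{"tx":0,"ty":-0.0198,"tz":0.0363,"ax":0,"ay":0,"az":0,"jaw":1},{"tx":0,"ty":-0.0198,"tz":0.0363,"ax":0,"ay":0,"az":0,"jaw":1},{"tx":0,"ty":-0.0198,"tz":0.0363,"ax":0,"ay":0,"az":0,"jaw":1},{"tx":0.02,"ty":-0.0198,"tz":0.0363,"ax":0,"ay":0,"az":0,"jaw":1},{"tx":0.02,"ty":-0.0198,"tz":0.0363,"ax":0,"ay":0,"az":0,"jaw":1},{"tx":0.02,"ty":-0.0198,"tz":0.0363,"ax":0,"ay":0,"az":0,"jaw":1},{"tx":0.01,"ty":0,"tz":0,"ax":0.134,"ay":0,"az":0,"jaw":1},{"tx":0.01,"ty":0,"tz":0,"ax":0.134,"ay":0,"az":0,"jaw":1},{"tx":0.01,"ty":0,"tz":0,"ax":0.134,"ay":0,"az":0,"jaw":1},{"tx":0,"ty":0,"tz":0,"ax":0,"ay":0,"az":0,"jaw":1}]'
python3 - <<'E'
from h import *
c=shot("wrist"); cv2.imwrite("pics/w2.png",c["image"][:,:,::-1]); rel([412,366,16],0.73); print(pix(c,[412,366,30]))
u,r=blob(c,[18,120,60],[35,255,255],(150,80,500,340)); print(u,r,cast(c,u,30),cast(c,u,20))
E
```

```text
t: 1.3
tcp_pos: [411.3, 365.4, 145.4]
tcp_rot: [0.288, 0.646, -0.29, 0.645]
contact_force: [-0.3, 0.4, -0.3]
grip_width: 92.0
{'shift': array([1.272e+02, 6.000e-01, 1.000e-01]), 'yaw': np.float64(0.734), 't': 1.35, 'q': array([ 0.72,  0.35,  1.87, -0.  ,  0.92, -0.01]), 'w': 92.4, 'tilt': array([-0.0009, -0.0008]), 'ax': np.float64(0.004), 'gp': array([411.6, 365.8, 143.2])}
[329.74639507 240.32030629]
[328.56838224 238.92682379] (289, 197, 81, 84) [410.74946155 366.19308419  30.        ] [412.38107648 364.35606151  20.        ]
```

View pics/w2.png

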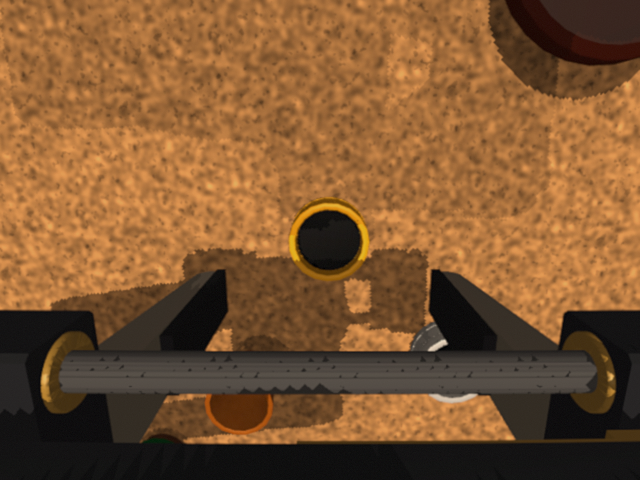

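Gold base is at (328,239), i.e. (411,366), right under the tool. Descending and gripping.

```bash
python3 -m creep '[{"tx":0.04,"ty":0,"tz":0,"ax":0,"ay":0,"az":0,"jaw":1},{"tx":0.04,"ty":0,"tz":0,"ax":0,"ay":0,"az":0,"jaw":1},{"tx":0.028,"ty":0,"tz":0,"ax":0,"ay":0,"az":0,"jaw":1},{"tx":0.012,"ty":0,"tz":0,"ax":0,"ay":0,"az":0,"jaw":1},{"tx":0,"ty":0,"tz":0,"ax":0,"ay":0,"az":0,"jaw":-1},{"tx":0,"ty":0,"tz":0,"ax":0,"ay":0,"az":0,"jaw":-1},{"tx":0,"ty":0,"tz":0,"ax":0,"ay":0,"az":0,"jaw":-1},{"tx":0,"ty":0,"tz":0,"ax":0,"ay":0,"az":0,"jaw":-1},{"tx":0,"ty":0,"tz":0,"ax":0,"ay":0,"az":0,"jaw":-1},{"tx":0,"ty":0,"tz":0,"ax":0,"ay":0,"az":0,"jaw":-1}]'
python3 - <<'E'
from h import *
rel([625,13.3,30],1.5)
E
```

```text
t: 2.35
tcp_pos: [412.3, 366.5, 27.7]
tcp_rot: [0.289, 0.646, -0.288, 0.646]
contact_force: [-1.1, -0.3, 7.4]
grip_width: 56.1
{'shift': array([ -5.4, -77.5, 404.9]), 'yaw': np.float64(0.731), 't': 2.35, 'q': array([ 0.72,  0.53,  1.93,  0.  ,  0.68, -0.01]), 'w': 56.1, 'tilt': array([0.001 , 0.0009]), 'ax': np.float64(-0.769), 'gp': array([412.3, 366.5,  24.7])}
```

```bash
python3 -m creep '[{"tx":-0.04,"ty":0,"tz":0,"ax":0,"ay":0,"az":0,"jaw":-1},{"tx":-0.04,"ty":0,"tz":0,"ax":0,"ay":0,"az":0,"jaw":-1},{"tx":0,"ty":-0.00775,"tz":0.0405,"ax":0,"ay":0,"az":0,"jaw":-1},{"tx":0,"ty":-0.00775,"tz":0.0405,"ax":0,"ay":0,"az":0,"jaw":-1},{"tx":0,"ty":-0.00775,"tz":0.0405,"ax":0,"ay":0,"az":0,"jaw":-1},{"tx":0,"ty":-0.00775,"tz":0.0405,"ax":0,"ay":0,"az":0,"jaw":-1},{"tx":0,"ty":-0.00775,"tz":0.0405,"ax":0,"ay":0,"az":0,"jaw":-1},{"tx":0,"ty":-0.00775,"tz":0.0405,"ax":0,"ay":0,"az":0,"jaw":-1},{"tx":0,"ty":-0.00775,"tz":0.0405,"ax":0,"ay":0,"az":0,"jaw":-1},{"tx":0,"ty":-0.00775,"tz":0.0405,"ax":0,"ay":0,"az":0,"jaw":-1},{"tx":0,"ty":-0.00775,"tz":0.0405,"ax":0,"ay":0,"az":0,"jaw":-1},{"tx":0,"ty":-0.00775,"tz":0.0405,"ax":0,"ay":0,"az":0,"jaw":-1}]'
python3 -m creep '[{"tx":0,"ty":0,"tz":0,"ax":0,"ay":0,"az":0,"jaw":-1},{"tx":0,"ty":0,"tz":0,"ax":0,"ay":0,"az":0,"jaw":-1}]'
python3 - <<'E'
from h import *
rel([625,13.3,33.5],.73)
c=shot("wrist"); cv2.imwrite("pics/w3.png",c["image"][:,:,::-1]);print(pix(c,[625,13.3,8]))
E
```

```text
t: 3.55
tcp_pos: [625.1, 11.2, 106.8]
tcp_rot: [0.288, 0.646, -0.288, 0.646]
contact_force: [0.7, 1.2, -1.9]
grip_width: 55.7
t: 3.75
tcp_pos: [624.4, 12.1, 106.4]
tcp_rot: [0.289, 0.646, -0.289, 0.645]
contact_force: [-1.5, 0.6, -0.2]
grip_width: 55.8
{'shift': array([69.9,  1.3, -0.4]), 'yaw': np.float64(0.729), 't': 3.75, 'q': array([ 0.02,  0.5 ,  1.74,  0.  ,  0.91, -0.71]), 'w': 55.8, 'tilt': array([-0.0005,  0.0002]), 'ax': np.float64(-0.001), 'gp': array([624.4,  12.1, 103.4])}
[330.08472912 246.05909018]
```

View pics/w3.png

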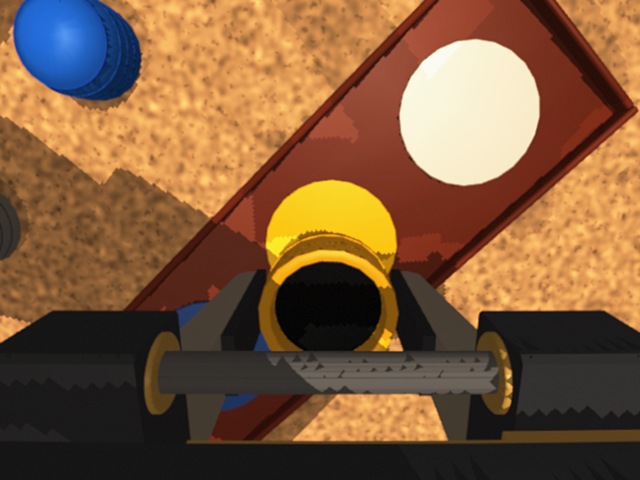

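The base is held, centred over the yellow felt (bounds 264–398, centre about 331). Lowering and releasing.

```bash
python3 -m creep '[{"tx":0.035,"ty":0.0013,"tz":-0.0004,"ax":0,"ay":0,"az":0,"jaw":-1},{"tx":0.025,"ty":0,"tz":0,"ax":0,"ay":0,"az":0,"jaw":-1},{"tx":0.007,"ty":0,"tz":0,"ax":0,"ay":0,"az":0,"jaw":-1},{"tx":0.003,"ty":0,"tz":0,"ax":0,"ay":0,"az":0,"jaw":-1},{"tx":0,"ty":0,"tz":0,"ax":0,"ay":0,"az":0,"jaw":-1},{"tx":0,"ty":0,"tz":0,"ax":0,"ay":0,"az":0,"jaw":-1}]'
python3 - <<'E'
from h import *
rel([625,13.3,33.5],.73)
E
```

```text
t: 4.4
tcp_pos: [626.0, 14.4, 37.8]
tcp_rot: [0.288, 0.645, -0.288, 0.646]
contact_force: [0.3, 0.7, -1.2]
grip_width: 55.8
{'shift': array([ 1.3, -1.5,  0.1]), 'yaw': np.float64(0.731), 't': 4.4, 'q': array([ 0.02,  0.59,  1.76,  0.  ,  0.79, -0.71]), 'w': 55.8, 'tilt': array([0.0018, 0.    ]), 'ax': np.float64(0.001), 'gp': array([626. ,  14.4,  34.8])}
```

```bash
python3 -m creep '[{"tx":0.0015,"ty":-0.001,"tz":0,"ax":0,"ay":0,"az":0,"jaw":-1},{"tx":0,"ty":0,"tz":0,"ax":0,"ay":0,"az":0,"jaw":-1},{"tx":0,"ty":0,"tz":0,"ax":0,"ay":0,"az":0,"jaw":0.55},{"tx":0,"ty":0,"tz":0,"ax":0,"ay":0,"az":0,"jaw":0.55},{"tx":0,"ty":0,"tz":0,"ax":0,"ay":0,"az":0,"jaw":0.55},{"tx":0,"ty":0,"tz":0,"ax":0,"ay":0,"az":0,"jaw":0.55},{"tx":-0.02,"ty":0,"tz":0,"ax":0,"ay":0,"az":0,"jaw":0.55},{"tx":-0.04,"ty":0,"tz":0,"ax":0,"ay":0,"az":0,"jaw":0.55},{"tx":-0.04,"ty":0,"tz":0,"ax":0,"ay":0,"az":0,"jaw":0.55},{"tx":0,"ty":0,"tz":0,"ax":0,"ay":0,"az":0,"jaw":0.55},{"tx":0,"ty":0,"tz":0,"ax":0,"ay":0,"az":0,"jaw":0.55}]'
python3 - <<'E'
from h import *
rel([440,8,130],.73)
c=shot("wrist")
u,r=blob(c,[0,0,0],[180,255,45],(270,190,390,300)); print("recess",u,r,cast(c,u,38))
a=shot("top"); im=np.vstack([cv2.resize(c["image"][60:340],None,fx=1,fy=1),cv2.resize(a["image"][170:330,210:530],None,fx=2,fy=2)])
cv2.imwrite("pics/w4.png",im[:,:,::-1])
E
```

```text
t: 5.5
tcp_pos: [625.1, 13.4, 136.0]
tcp_rot: [0.289, 0.645, -0.288, 0.646]
contact_force: [-0.7, 0.5, 0.2]
grip_width: 71.2
{'shift': array([   2.6, -141.4, -119.6]), 'yaw': np.float64(0.731), 't': 5.5, 'q': array([ 0.02,  0.46,  1.72,  0.  ,  0.96, -0.71]), 'w': 71.2, 'tilt': array([0.0021, 0.    ]), 'ax': np.float64(0.001), 'gp': array([625.1,  13.4, 133. ])}
recess [327.05638501 246.07555061] (295, 216, 65, 62) [624.41493448  13.31826588  38.        ]
```

View pics/w4.png

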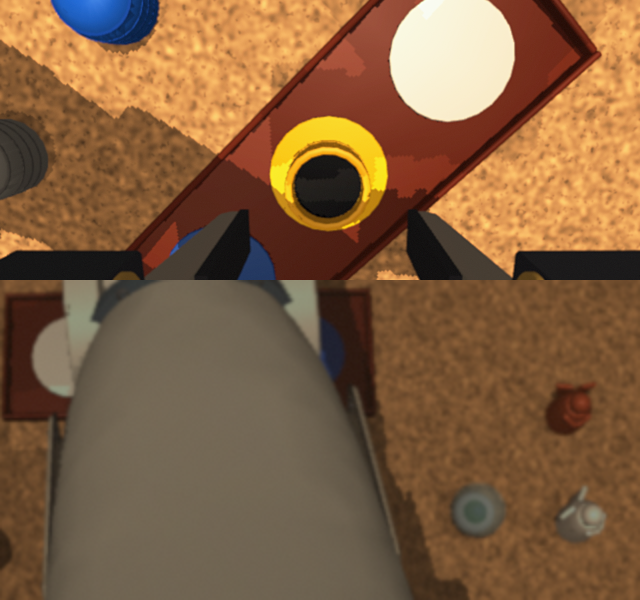

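```bash
python3 -m creep '[{"tx":0,"ty":-0.0283,"tz":-0.0239,"ax":0,"ay":0,"az":0,"jaw":1},{"tx":0,"ty":-0.0283,"tz":-0.0239,"ax":0,"ay":0,"az":0,"jaw":1},{"tx":0,"ty":-0.0283,"tz":-0.0239,"ax":0,"ay":0,"az":0,"jaw":1},{"tx":0,"ty":-0.0283,"tz":-0.0239,"ax":0,"ay":0,"az":0,"jaw":1},{"tx":0,"ty":-0.0283,"tz":-0.0239,"ax":0,"ay":0,"az":0,"jaw":1},{"tx":0,"ty":0,"tz":0,"ax":-0.14,"ay":0,"az":0,"jaw":1},{"tx":0,"ty":0,"tz":0,"ax":-0.14,"ay":0,"az":0,"jaw":1},{"tx":0,"ty":0,"tz":0,"ax":-0.14,"ay":0,"az":0,"jaw":1},{"tx":0,"ty":0,"tz":0,"ax":-0.14,"ay":0,"az":0,"jaw":1},{"tx":0,"ty":0,"tz":0,"ax":-0.14,"ay":0,"az":0,"jaw":1},{"tx":0,"ty":0,"tz":0,"ax":-0.14,"ay":0,"az":0,"jaw":1},{"tx":0,"ty":0,"tz":0,"ax":0,"ay":0,"az":0,"jaw":1}]'
python3 - <<'E'
from h import *
c=shot("wrist"); cv2.imwrite("pics/w5.png",c["image"][:,:,::-1]); rel([440,8,24],1.57); print(pix(c,[440,8,21]))
E
```

```text
t: 6.8
tcp_pos: [438.4, 7.9, 133.9]
tcp_rot: [-0.001, 0.708, 0.001, 0.706]
contact_force: [-0.4, 0.4, -0.2]
grip_width: 92.0
{'shift': array([1.07e+02, 1.00e-01, 1.70e+00]), 'yaw': np.float64(1.568), 't': 6.85, 'q': array([ 0.01,  0.21,  2.11,  0.  ,  0.83, -1.55]), 'w': 91.8, 'tilt': array([-0.0023, -0.    ]), 'ax': np.float64(-0.002), 'gp': array([438.5,   7.9, 131. ])}
[328.12746109 244.13482288]
```

View pics/w5.png

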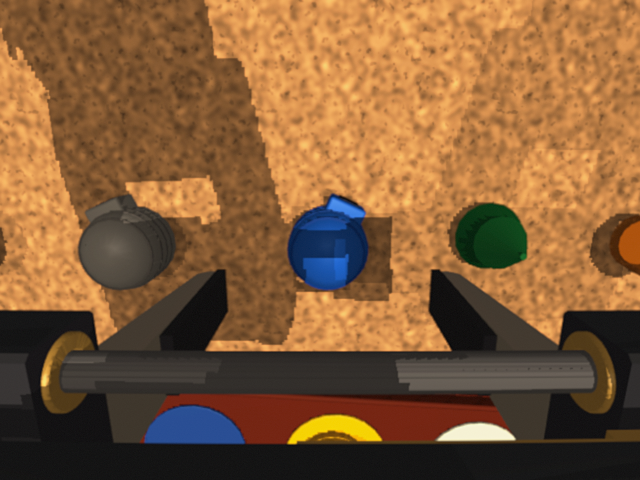

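The igloo is centred at (328,249), about 3 mm further along +x than estimated. Its doorway at (346,206) is turned about 0.38 rad, so I turn the grip to match.

```bash
python3 -m creep '[{"tx":0.02,"ty":0,"tz":0.0045,"ax":0,"ay":0,"az":0,"jaw":1},{"tx":0.025,"ty":0,"tz":0,"ax":0.13,"ay":0,"az":0,"jaw":1},{"tx":0.02,"ty":0,"tz":0,"ax":0.13,"ay":0,"az":0,"jaw":1},{"tx":0,"ty":0,"tz":0,"ax":0.11,"ay":0,"az":0,"jaw":1},{"tx":0.03,"ty":0,"tz":0,"ax":0,"ay":0,"az":0,"jaw":1},{"tx":0.013,"ty":0,"tz":0,"ax":0,"ay":0,"az":0,"jaw":1},{"tx":0,"ty":0,"tz":0,"ax":0,"ay":0,"az":0,"jaw":-1},{"tx":0,"ty":0,"tz":0,"ax":0,"ay":0,"az":0,"jaw":-1},{"tx":0,"ty":0,"tz":0,"ax":0,"ay":0,"az":0,"jaw":-1},{"tx":0,"ty":0,"tz":0,"ax":0,"ay":0,"az":0,"jaw":-1},{"tx":0,"ty":0,"tz":0,"ax":0,"ay":0,"az":0,"jaw":-1},{"tx":0,"ty":0,"tz":0,"ax":0,"ay":0,"az":0,"jaw":-1}]'
python3 - <<'E'
from h import *
rel([617.5,-101.5,32],1.2)
E
```

```text
t: 8.05
tcp_pos: [444.3, 7.9, 27.7]
tcp_rot: [0.13, 0.695, -0.13, 0.695]
contact_force: [-0.5, -0.3, 5.7]
grip_width: 53.2
{'shift': array([ -7.1, -39.3, 201. ]), 'yaw': np.float64(1.201), 't': 8.05, 'q': array([ 0.01,  0.41,  2.16, -0.  ,  0.56, -1.19]), 'w': 53.2, 'tilt': array([0.0011, 0.    ]), 'ax': np.float64(0.001), 'gp': array([444.3,   7.9,  24.7])}
```

```bash
python3 -m creep '[{"tx":-0.04,"ty":0,"tz":0,"ax":0,"ay":0,"az":0,"jaw":-1},{"tx":-0.04,"ty":0,"tz":0,"ax":0,"ay":0,"az":0,"jaw":-1},{"tx":0,"ty":-0.0079,"tz":0.0402,"ax":0,"ay":0,"az":0,"jaw":-1},{"tx":0,"ty":-0.0079,"tz":0.0402,"ax":0,"ay":0,"az":0,"jaw":-1},{"tx":0,"ty":-0.0079,"tz":0.0402,"ax":0,"ay":0,"az":0,"jaw":-1},{"tx":0,"ty":-0.0079,"tz":0.0402,"ax":0,"ay":0,"az":0,"jaw":-1},{"tx":0,"ty":-0.0079,"tz":0.0402,"ax":0,"ay":0,"az":0,"jaw":-1},{"tx":0,"ty":0,"tz":0,"ax":0,"ay":0,"az":0,"jaw":-1},{"tx":0,"ty":0,"tz":0,"ax":0,"ay":0,"az":0,"jaw":-1}]'
python3 - <<'E'
from h import *
rel([617.5,-101.5,33.7],1.2)
c=shot("wrist"); print(pix(c,[617.5,-101.5,8])); cv2.imwrite("pics/w6.png",c["image"][:,:,::-1])
u,r=blob(c,[18,120,60],[35,255,255],(380,60,640,330)); print("yellow felt?",u,r,cast(c,u,8))
E
```

```text
t: 8.95
tcp_pos: [616.7, -101.9, 106.5]
tcp_rot: [0.13, 0.695, -0.13, 0.695]
contact_force: [-1.1, -0.2, -1.0]
grip_width: 53.4
{'shift': array([69.8,  0.7,  0.7]), 'yaw': np.float64(1.2), 't': 8.95, 'q': array([-0.17,  0.5 ,  1.73,  0.  ,  0.91, -1.37]), 'w': 53.4, 'tilt': array([-0.0011,  0.0003]), 'ax': np.float64(-0.0), 'gp': array([ 616.7, -101.9,  103.5])}
[329.05594998 247.88141211]
yellow felt? [507.3730535  191.97381816] (439, 124, 138, 135) [624.02892101  14.95513725   8.        ]
```

View pics/w6.png

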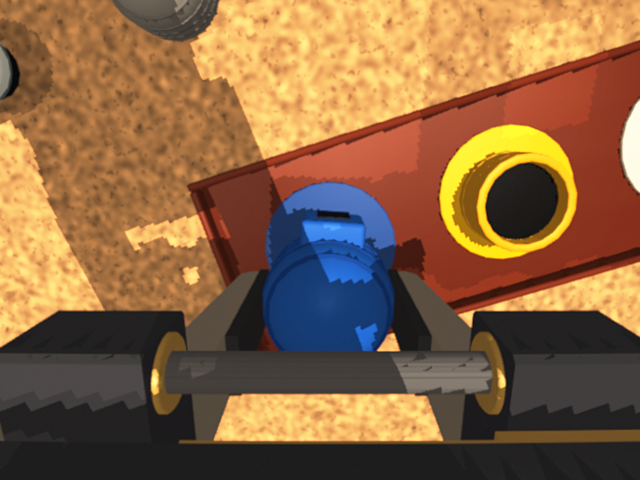

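Igloo held over the blue felt (267–395, centre 331). The wrist puts the yellow felt at (624,15), which agrees with the base to within 2 mm. Lowering.

```bash
python3 -m creep '[{"tx":0.035,"ty":0.001,"tz":0.0005,"ax":0,"ay":0,"az":0,"jaw":-1},{"tx":0.025,"ty":0,"tz":0,"ax":0,"ay":0,"az":0,"jaw":-1},{"tx":0.007,"ty":0,"tz":0,"ax":0,"ay":0,"az":0,"jaw":-1},{"tx":0.0035,"ty":0,"tz":0,"ax":0,"ay":0,"az":0,"jaw":-1},{"tx":0.001,"ty":0,"tz":0,"ax":0,"ay":0,"az":0,"jaw":-1},{"tx":0,"ty":0,"tz":0,"ax":0,"ay":0,"az":0,"jaw":-1},{"tx":0,"ty":0,"tz":0,"ax":0,"ay":0,"az":0,"jaw":-1}]'
python3 - <<'E'
from h import *
rel([617.5,-101.5,33.7],1.2)
E
```

```text
t: 9.7
tcp_pos: [618.5, -100.9, 36.7]
tcp_rot: [0.13, 0.694, -0.13, 0.696]
contact_force: [0.3, -0.3, -1.3]
grip_width: 53.0
{'shift': array([ 0. , -0.9, -0.7]), 'yaw': np.float64(1.201), 't': 9.7, 'q': array([-0.16,  0.59,  1.76,  0.  ,  0.78, -1.37]), 'w': 53.0, 'tilt': array([ 0.0016, -0.0003]), 'ax': np.float64(0.001), 'gp': array([ 618.5, -100.9,   33.7])}
```

```bash
python3 -m creep '[{"tx":0.001,"ty":0,"tz":0,"ax":0,"ay":0,"az":0,"jaw":-1},{"tx":0,"ty":0,"tz":0,"ax":0,"ay":0,"az":0,"jaw":-1},{"tx":0,"ty":0,"tz":0,"ax":0,"ay":0,"az":0,"jaw":0.5},{"tx":0,"ty":0,"tz":0,"ax":0,"ay":0,"az":0,"jaw":0.5},{"tx":0,"ty":0,"tz":0,"ax":0,"ay":0,"az":0,"jaw":0.5},{"tx":0,"ty":0,"tz":0,"ax":0,"ay":0,"az":0,"jaw":0.5},{"tx":-0.02,"ty":0,"tz":0,"ax":0,"ay":0,"az":0,"jaw":0.5},{"tx":-0.04,"ty":0,"tz":0,"ax":0,"ay":0,"az":0,"jaw":0.5},{"tx":-0.045,"ty":0,"tz":0,"ax":0,"ay":0,"az":0,"jaw":0.5},{"tx":0,"ty":0,"tz":0,"ax":0,"ay":0,"az":0,"jaw":0.5}]'
python3 - <<'E'
from h import *
rel([441,-252,137],1.2)
c=shot("wrist")
u,r=blob(c,[100,110,30],[130,255,255],(200,100,460,330)); print("felt",u,r,cast(c,u,8))
E
```

```text
t: 10.7
tcp_pos: [621.5, -101.5, 145.6]
tcp_rot: [0.13, 0.692, -0.13, 0.698]
contact_force: [-0.2, 0.3, -0.0]
grip_width: 69.0
{'shift': array([   4.1, -205.6, -113.9]), 'yaw': np.float64(1.201), 't': 10.7, 'q': array([-0.16,  0.45,  1.71, -0.  ,  0.97, -1.37]), 'w': 69.0, 'tilt': array([ 0.0092, -0.0015]), 'ax': np.float64(0.001), 'gp': array([ 621.5, -101.5,  142.6])}
felt [326.45305793 223.84945572] (271, 169, 113, 111) [ 615.80545626 -100.25122918    8.        ]
```

```bash
python3 -m creep '[{"tx":0,"ty":-0.0343,"tz":-0.0188,"ax":0,"ay":0,"az":0,"jaw":1},{"tx":0,"ty":-0.0343,"tz":-0.0188,"ax":0,"ay":0,"az":0,"jaw":1},{"tx":0,"ty":-0.0343,"tz":-0.0188,"ax":0,"ay":0,"az":0,"jaw":1},{"tx":0,"ty":-0.0343,"tz":-0.0188,"ax":0,"ay":0,"az":0,"jaw":1},{"tx":0,"ty":-0.0343,"tz":-0.0188,"ax":0,"ay":0,"az":0,"jaw":1},{"tx":0,"ty":-0.0343,"tz":-0.0188,"ax":0,"ay":0,"az":0,"jaw":1},{"tx":0,"ty":0,"tz":0,"ax":0,"ay":0,"az":0,"jaw":1},{"tx":0,"ty":0,"tz":0,"ax":0,"ay":0,"az":0,"jaw":1}]'
python3 - <<'E'
from h import *
c=shot("wrist"); cv2.imwrite("pics/w7.png",c["image"][:,:,::-1]); rel([441,-252,34],1.2); print(pix(c,[441,-252,29]))
E
```

```text
t: 11.55
tcp_pos: [437.5, -252.2, 138.8]
tcp_rot: [0.131, 0.695, -0.131, 0.695]
contact_force: [0.2, -0.0, -0.9]
grip_width: 91.6
{'shift': array([102. ,   0.8,   2.7]), 'yaw': np.float64(1.2), 't': 11.6, 'q': array([-0.52,  0.29,  1.97,  0.  ,  0.88, -1.73]), 'w': 91.9, 'tilt': array([-0.0005,  0.0006]), 'ax': np.float64(0.0), 'gp': array([ 438.2, -251.8,  136. ])}
[330.13937174 247.32851743]
```

View pics/w7.png

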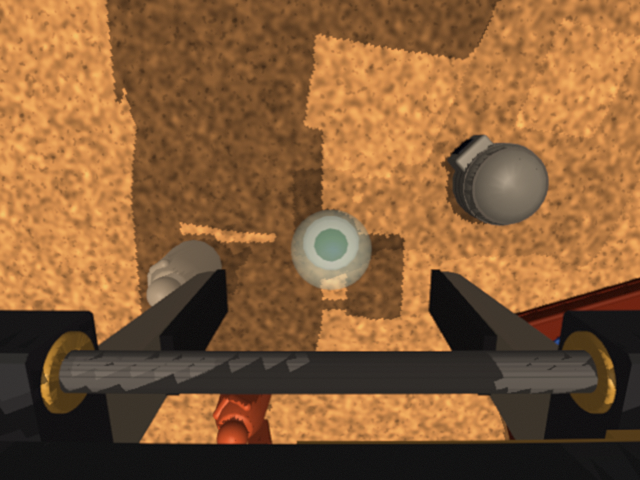

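The ball is centred at (331,250), about 2 mm from the prediction. The angel's skirt edge at (222,250) is only about 70 mm away, so I narrow the jaw to 76 mm before descending.

```bash
python3 -m creep '[{"tx":0.02,"ty":0.001,"tz":0.0042,"ax":0,"ay":0,"az":0,"jaw":0.65},{"tx":0.025,"ty":0,"tz":0,"ax":0,"ay":0,"az":0,"jaw":0.65},{"tx":0.025,"ty":0,"tz":0,"ax":0,"ay":0,"az":0,"jaw":0.65},{"tx":0.02,"ty":0,"tz":0,"ax":0,"ay":0,"az":0,"jaw":0.65},{"tx":0.012,"ty":0,"tz":0,"ax":0,"ay":0,"az":0,"jaw":0.65},{"tx":0,"ty":0,"tz":0,"ax":0,"ay":0,"az":0,"jaw":0.65},{"tx":0,"ty":0,"tz":0,"ax":0,"ay":0,"az":0,"jaw":-1},{"tx":0,"ty":0,"tz":0,"ax":0,"ay":0,"az":0,"jaw":-1},{"tx":0,"ty":0,"tz":0,"ax":0,"ay":0,"az":0,"jaw":-1},{"tx":0,"ty":0,"tz":0,"ax":0,"ay":0,"az":0,"jaw":-1},{"tx":0,"ty":0,"tz":0,"ax":0,"ay":0,"az":0,"jaw":-1}]'
python3 - <<'E'
from h import *
rel([624.4,13.5,100],1.2)
E
```

```text
t: 12.7
tcp_pos: [443.2, -252.9, 38.5]
tcp_rot: [0.13, 0.694, -0.13, 0.696]
contact_force: [0.9, 0.5, 6.9]
grip_width: 52.6
{'shift': array([-64.5, 313.9,  72.7]), 'yaw': np.float64(1.201), 't': 12.7, 'q': array([-0.52,  0.46,  2.02,  0.  ,  0.66, -1.72]), 'w': 52.6, 'tilt': array([ 0.0015, -0.0007]), 'ax': np.float64(0.001), 'gp': array([ 443.2, -252.9,   35.5])}
```

```bash
python3 -m creep '[{"tx":-0.02,"ty":0,"tz":0,"ax":0,"ay":0,"az":0,"jaw":-1},{"tx":-0.03,"ty":0,"tz":0,"ax":0,"ay":0,"az":0,"jaw":-1},{"tx":-0.03,"ty":0,"tz":0,"ax":0,"ay":0,"az":0,"jaw":-1},{"tx":0,"ty":0.0349,"tz":0.0081,"ax":0,"ay":0,"az":0,"jaw":-1},{"tx":0,"ty":0.0349,"tz":0.0081,"ax":0,"ay":0,"az":0,"jaw":-1},{"tx":0,"ty":0.0349,"tz":0.0081,"ax":0,"ay":0,"az":0,"jaw":-1},{"tx":0,"ty":0.0349,"tz":0.0081,"ax":0,"ay":0,"az":0,"jaw":-1},{"tx":0,"ty":0.0349,"tz":0.0081,"ax":0,"ay":0,"az":0,"jaw":-1},{"tx":0,"ty":0.0349,"tz":0.0081,"ax":0,"ay":0,"az":0,"jaw":-1},{"tx":0,"ty":0.0349,"tz":0.0081,"ax":0,"ay":0,"az":0,"jaw":-1},{"tx":0,"ty":0.0349,"tz":0.0081,"ax":0,"ay":0,"az":0,"jaw":-1},{"tx":0,"ty":0.0349,"tz":0.0081,"ax":0,"ay":0,"az":0,"jaw":-1}]'
python3 -m creep '[{"tx":0,"ty":0,"tz":0,"ax":0,"ay":0,"az":0,"jaw":-1},{"tx":0,"ty":0,"tz":0,"ax":0,"ay":0,"az":0,"jaw":-1}]'
python3 - <<'E'
from h import *
rel([624.4,13.5,64],1.2)
c=shot("wrist"); print(pix(c,[624.4,13.5,38])); cv2.imwrite("pics/w8.png",c["image"][:,:,::-1])
E
```

```text
t: 13.9
tcp_pos: [624.4, 15.2, 117.6]
tcp_rot: [0.13, 0.695, -0.13, 0.695]
contact_force: [0.8, -1.1, -1.4]
grip_width: 52.5
t: 14.1
tcp_pos: [623.7, 14.3, 117.3]
tcp_rot: [0.129, 0.695, -0.13, 0.695]
contact_force: [-0.5, -0.1, -1.6]
grip_width: 52.5
{'shift': array([50.3, -0.5,  1. ]), 'yaw': np.float64(1.202), 't': 14.1, 'q': array([ 0.02,  0.48,  1.73, -0.  ,  0.93, -1.18]), 'w': 52.5, 'tilt': array([-0.0009, -0.0003]), 'ax': np.float64(0.002), 'gp': array([623.7,  14.3, 114.3])}
[327.237428   256.85083247]
```

View pics/w8.png

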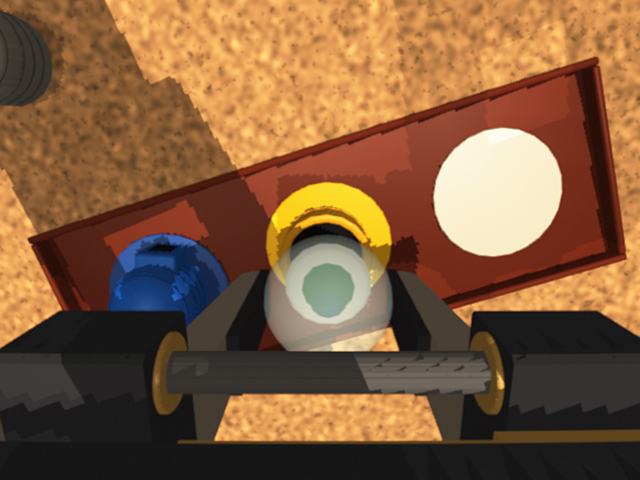

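The globe hangs over the recess, with the recess rim showing at about (327,257) as predicted. A quick check of the ball's offset in the grip, then I lower.

```bash
python3 - <<'E'
from h import *
c=shot("wrist"); s=readout.get_state(); print(s["tcp_pos"]); rel([624.4,13.5,63.5],1.2)
print(pix(c,[623.7,14.3,107.8]),[cast(c,(328,v),107.8).round(1) for v in (294,298)])
E
python3 -m creep '[{"tx":0.02,"ty":-0.0005,"tz":0.001,"ax":0,"ay":0,"az":0,"jaw":-1},{"tx":0.012,"ty":0,"tz":0,"ax":0,"ay":0,"az":0,"jaw":-1},{"tx":0,"ty":0,"tz":0,"ax":0,"ay":0,"az":0,"jaw":-1},{"tx":0,"ty":0,"tz":0,"ax":0,"ay":0,"az":0,"jaw":-1}]'
python3 - <<'E'
from h import *
rel([624.4,13.5,63.5],1.2)
E
```

```text
[623.07705522  13.20347372 117.32590197]
{'shift': array([50.8,  0.8,  1.2]), 'yaw': np.float64(1.201), 't': 14.2, 'q': array([ 0.02,  0.48,  1.73, -0.  ,  0.93, -1.18]), 'w': 52.5, 'tilt': array([-0.0012, -0.0003]), 'ax': np.float64(0.001), 'gp': array([623.1,  13.2, 114.3])}
[329.82096782 301.50019164] [array([620.3,  14.8, 107.8]), array([621.9,  14.2, 107.8])]
t: 14.6
tcp_pos: [624.4, 12.6, 85.5]
tcp_rot: [0.13, 0.695, -0.13, 0.695]
contact_force: [0.1, -1.1, -2.0]
grip_width: 52.5
{'shift': array([19. ,  0.9, -0.3]), 'yaw': np.float64(1.2), 't': 14.6, 'q': array([ 0.02,  0.52,  1.75, -0.  ,  0.87, -1.18]), 'w': 52.5, 'tilt': array([-0.0009, -0.    ]), 'ax': np.float64(0.0), 'gp': array([624.4,  12.6,  82.5])}
```

```bash
python3 -m creep '[{"tx":0.008,"ty":0.0005,"tz":0.001,"ax":0,"ay":0,"az":0,"jaw":-1},{"tx":0.006,"ty":0,"tz":0,"ax":0,"ay":0,"az":0,"jaw":-1},{"tx":0.003,"ty":0,"tz":0,"ax":0,"ay":0,"az":0,"jaw":-1},{"tx":0.001,"ty":0,"tz":0,"ax":0,"ay":0,"az":0,"jaw":-1},{"tx":0,"ty":0,"tz":0,"ax":0,"ay":0,"az":0,"jaw":-1},{"tx":0,"ty":0,"tz":0,"ax":0,"ay":0,"az":0,"jaw":-1}]'
python3 - <<'E'
from h import *
rel([624.4,13.5,63.5],1.2)
E
```

```text
t: 15.2
tcp_pos: [626.0, 13.2, 67.7]
tcp_rot: [0.13, 0.695, -0.13, 0.695]
contact_force: [0.2, 0.2, -1.6]
grip_width: 52.8
{'shift': array([ 1.2, -0.3, -1.6]), 'yaw': np.float64(1.201), 't': 15.2, 'q': array([ 0.02,  0.55,  1.75, -0.  ,  0.84, -1.18]), 'w': 52.8, 'tilt': array([ 0.0002, -0.    ]), 'ax': np.float64(0.001), 'gp': array([626. ,  13.2,  64.7])}
```

```bash
python3 -m creep '[{"tx":0.001,"ty":0,"tz":-0.0005,"ax":0,"ay":0,"az":0,"jaw":-1},{"tx":0,"ty":0,"tz":0,"ax":0,"ay":0,"az":0,"jaw":-1},{"tx":0,"ty":0,"tz":0,"ax":0,"ay":0,"az":0,"jaw":-1}]'; python3 -m creep '[{"tx":0.0008,"ty":0,"tz":0,"ax":0,"ay":0,"az":0,"jaw":-1},{"tx":0,"ty":0,"tz":0,"ax":0,"ay":0,"az":0,"jaw":-1},{"tx":0,"ty":0,"tz":0,"ax":0,"ay":0,"az":0,"jaw":-1}]'
```

```text
t: 15.5
tcp_pos: [625.4, 13.4, 66.6]
tcp_rot: [0.13, 0.695, -0.13, 0.695]
contact_force: [-1.7, -0.2, -1.9]
grip_width: 52.7
t: 15.8
tcp_pos: [625.6, 13.4, 66.5]
tcp_rot: [0.13, 0.695, -0.13, 0.695]
contact_force: [-3.3, 0.6, 4.8]
grip_width: 52.9
```

Contact felt at the predicted height (gp 63.5). Releasing.

```bash
python3 -m creep '[{"tx":0,"ty":0,"tz":0,"ax":0,"ay":0,"az":0,"jaw":0.6},{"tx":0,"ty":0,"tz":0,"ax":0,"ay":0,"az":0,"jaw":0.6},{"tx":0,"ty":0,"tz":0,"ax":0,"ay":0,"az":0,"jaw":0.6},{"tx":0,"ty":0,"tz":0,"ax":0,"ay":0,"az":0,"jaw":0.6},{"tx":-0.015,"ty":0,"tz":0,"ax":0,"ay":0,"az":0,"jaw":0.6},{"tx":-0.03,"ty":0,"tz":0,"ax":0,"ay":0,"az":0,"jaw":0.6},{"tx":-0.04,"ty":0,"tz":0,"ax":0,"ay":0,"az":0,"jaw":0.6},{"tx":-0.02,"ty":0,"tz":0,"ax":0,"ay":0,"az":0,"jaw":0.6},{"tx":0,"ty":0,"tz":0,"ax":0,"ay":0,"az":0,"jaw":0.6},{"tx":0,"ty":0,"tz":0,"ax":0,"ay":0,"az":0,"jaw":0.6}]'
python3 - <<'E'
from h import *
rel([424,-356,160],1.2)
c=shot("wrist"); b=shot("scene"); im=np.hstack([c["image"][60:400,180:560],cv2.resize(b["image"][215:315,140:340],None,fx=2,fy=3.4)])
cv2.imwrite("pics/w9.png",im[:,:,::-1])
E
```

```text
t: 16.8
tcp_pos: [625.5, 13.4, 171.4]
tcp_rot: [0.13, 0.695, -0.13, 0.695]
contact_force: [0.5, 0.5, -1.2]
grip_width: 73.4
{'shift': array([   8.2, -417.3,  -54.4]), 'yaw': np.float64(1.201), 't': 16.8, 'q': array([ 0.02,  0.42,  1.69, -0.  ,  1.03, -1.18]), 'w': 73.4, 'tilt': array([0.0011, 0.    ]), 'ax': np.float64(0.001), 'gp': array([625.5,  13.4, 168.4])}
```

View pics/w9.png

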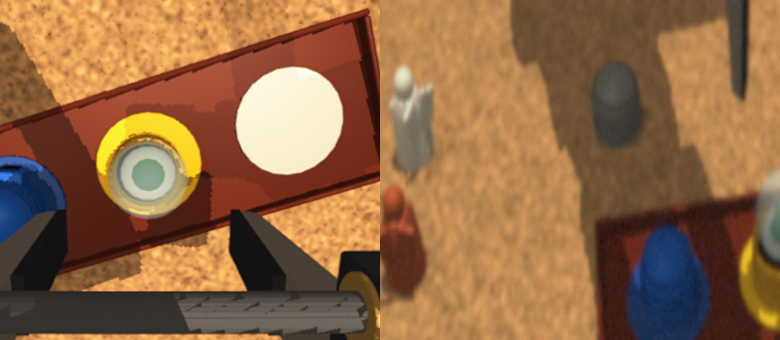

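The globe sits in the recess, upright and concentric. On to the white angel.

```bash
python3 -m creep '[{"tx":0,"ty":-0.0417,"tz":-0.0054,"ax":0,"ay":0,"az":0,"jaw":0.6},{"tx":0,"ty":-0.0417,"tz":-0.0054,"ax":0,"ay":0,"az":0,"jaw":0.6},{"tx":0,"ty":-0.0417,"tz":-0.0054,"ax":0,"ay":0,"az":0,"jaw":0.6},{"tx":0,"ty":-0.0417,"tz":-0.0054,"ax":0,"ay":0,"az":0,"jaw":0.6},{"tx":0,"ty":-0.0417,"tz":-0.0054,"ax":0,"ay":0,"az":0,"jaw":0.6},{"tx":0,"ty":-0.0417,"tz":-0.0054,"ax":0,"ay":0,"az":0,"jaw":0.6},{"tx":0,"ty":-0.0417,"tz":-0.0054,"ax":0,"ay":0,"az":0,"jaw":0.6},{"tx":0,"ty":-0.0417,"tz":-0.0054,"ax":0,"ay":0,"az":0,"jaw":0.6},{"tx":0,"ty":-0.0417,"tz":-0.0054,"ax":0,"ay":0,"az":0,"jaw":0.6},{"tx":0,"ty":-0.0417,"tz":-0.0054,"ax":0,"ay":0,"az":0,"jaw":0.6},{"tx":0,"ty":0,"tz":0,"ax":0,"ay":0,"az":0,"jaw":0.6},{"tx":0,"ty":0,"tz":0,"ax":0,"ay":0,"az":0,"jaw":0.6}]'
python3 - <<'E'
from h import *
c=shot("wrist"); cv2.imwrite("pics/w10.png",c["image"][:,:,::-1]); rel([424,-356,34],1.2); print(pix(c,[424,-356,0]),pix(c,[424,-356,60]))
E
```

```text
t: 18.1
tcp_pos: [423.4, -355.9, 169.6]
tcp_rot: [0.131, 0.696, -0.13, 0.694]
contact_force: [-0.1, 0.8, -0.3]
grip_width: 73.5
{'shift': array([132.8,  -0.9,   0.6]), 'yaw': np.float64(1.2), 't': 18.15, 'q': array([-0.7 ,  0.32,  1.85,  0.  ,  0.98, -1.9 ]), 'w': 73.6, 'tilt': array([-0.0013,  0.0016]), 'ax': np.float64(0.0), 'gp': array([ 424. , -355.2,  166.8])}
[327.98774533 225.4413917 ] [328.03137278 243.72425505]
```

View pics/w10.png

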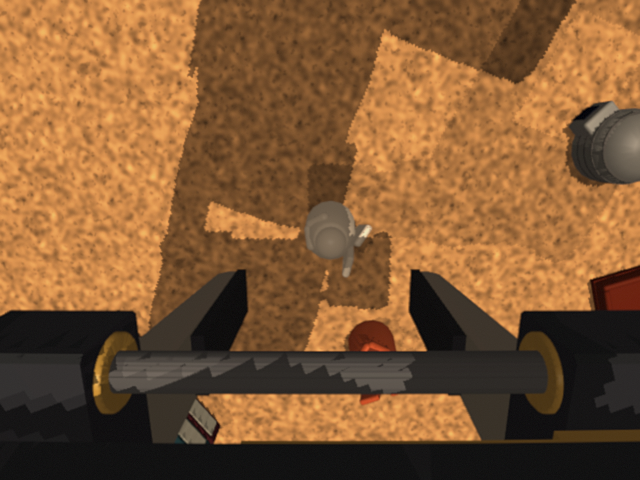

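The angel's foot is at about (330,227) and its head at (330,240), matching the estimate within 2 px. The wings run from (363,232) to (347,272), so its back points right and slightly down. I turn the jaws by +1.96 and come lower.

```bash
python3 -m creep '[{"tx":0,"ty":0,"tz":0,"ax":0.14,"ay":0,"az":0,"jaw":0.6},{"tx":0,"ty":0,"tz":0,"ax":0.14,"ay":0,"az":0,"jaw":0.6},{"tx":0,"ty":0,"tz":0,"ax":0.14,"ay":0,"az":0,"jaw":0.6},{"tx":0,"ty":0,"tz":0,"ax":0.14,"ay":0,"az":0,"jaw":0.6},{"tx":0,"ty":0,"tz":0,"ax":0.14,"ay":0,"az":0,"jaw":0.6},{"tx":0,"ty":0,"tz":0,"ax":0.14,"ay":0,"az":0,"jaw":0.6},{"tx":0,"ty":0,"tz":0,"ax":0.14,"ay":0,"az":0,"jaw":0.6},{"tx":0,"ty":0,"tz":0,"ax":0.14,"ay":0,"az":0,"jaw":0.6},{"tx":0,"ty":0,"tz":0,"ax":0.14,"ay":0,"az":0,"jaw":0.6},{"tx":0,"ty":0,"tz":0,"ax":0.14,"ay":0,"az":0,"jaw":0.6},{"tx":0,"ty":0,"tz":0,"ax":0.14,"ay":0,"az":0,"jaw":0.6},{"tx":0,"ty":0,"tz":0,"ax":0.14,"ay":0,"az":0,"jaw":0.6}]'
python3 -m creep '[{"tx":0.02,"ty":0,"tz":0,"ax":0.14,"ay":0,"az":0,"jaw":0.6},{"tx":0.02,"ty":0,"tz":0,"ax":0.14,"ay":0,"az":0,"jaw":0.6},{"tx":0.01,"ty":0,"tz":0,"ax":0,"ay":0,"az":0,"jaw":0.6},{"tx":0,"ty":0,"tz":0,"ax":0,"ay":0,"az":0,"jaw":0.6}]'
python3 - <<'E'
from h import *
c=shot("wrist"); cv2.imwrite("pics/w11.png",c["image"][:,:,::-1]); rel([424,-356,34]); print(pix(c,[424,-356,0]),pix(c,[424,-356,60]))
E
```

```text
t: 19.35
tcp_pos: [425.1, -354.1, 170.3]
tcp_rot: [-0.605, -0.366, 0.605, -0.366]
contact_force: [-0.1, -0.3, -0.7]
grip_width: 73.4
t: 19.75
tcp_pos: [424.1, -354.1, 119.2]
tcp_rot: [-0.648, -0.282, 0.649, -0.28]
contact_force: [-0.5, 0.5, 0.6]
grip_width: 73.5
{'shift': array([83.3,  0.6,  1.2]), 'yaw': np.float64(-0.754), 't': 19.8, 'q': array([-0.7 ,  0.38,  1.89,  0.  ,  0.87,  0.05]), 'w': 73.6, 'tilt': array([-0.0013,  0.0012]), 'gp': array([ 424.5, -354.8,  117.3])}
[330.30056031 240.58878933] [330.6514836  267.26030553]
```

View pics/w11.png

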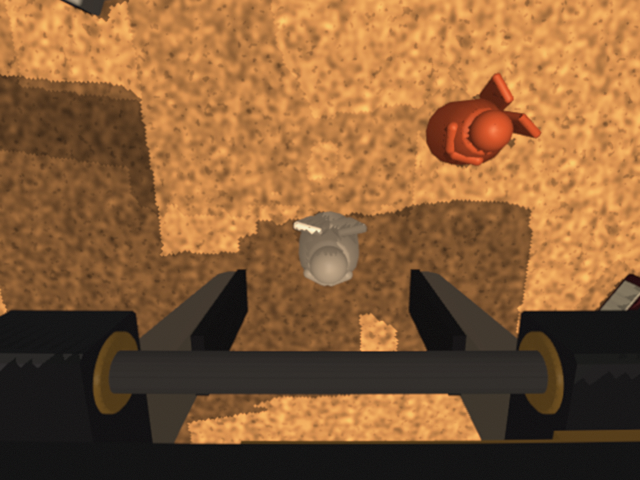

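Wings are symmetric (297 to 364), with the head at (328,266) as predicted. Descending and gripping.

```bash
python3 -m creep '[{"tx":0.025,"ty":-0.0005,"tz":0.0005,"ax":0,"ay":0,"az":0,"jaw":0.6},{"tx":0.025,"ty":0,"tz":0,"ax":0,"ay":0,"az":0,"jaw":0.6},{"tx":0.02,"ty":0,"tz":0,"ax":0,"ay":0,"az":0,"jaw":0.6},{"tx":0.013,"ty":0,"tz":0,"ax":0,"ay":0,"az":0,"jaw":0.6},{"tx":0,"ty":0,"tz":0,"ax":0,"ay":0,"az":0,"jaw":0.6},{"tx":0,"ty":0,"tz":0,"ax":0,"ay":0,"az":0,"jaw":-1},{"tx":0,"ty":0,"tz":0,"ax":0,"ay":0,"az":0,"jaw":-1},{"tx":0,"ty":0,"tz":0,"ax":0,"ay":0,"az":0,"jaw":-1},{"tx":0,"ty":0,"tz":0,"ax":0,"ay":0,"az":0,"jaw":-1},{"tx":0,"ty":0,"tz":0,"ax":0,"ay":0,"az":0,"jaw":-1},{"tx":0,"ty":0,"tz":0,"ax":0,"ay":0,"az":0,"jaw":-1},{"tx":0,"ty":0,"tz":0,"ax":0,"ay":0,"az":0,"jaw":-1}]'
python3 - <<'E'
from h import *
rel([632,127.7,43])
E
```

```text
t: 21.0
tcp_pos: [423.8, -356.0, 38.2]
tcp_rot: [0.65, 0.279, -0.65, 0.279]
contact_force: [-0.8, 0.9, 5.1]
grip_width: 36.9
{'shift': array([  -7.8, -181.8, -494.2]), 'yaw': np.float64(-0.759), 't': 21.0, 'q': array([-0.7 ,  0.51,  1.93,  0.  ,  0.71,  0.06]), 'w': 36.9, 'tilt': array([ 0.0003, -0.0002]), 'gp': array([ 423.8, -356. ,   35.2])}
```

```bash
python3 -m creep '[{"tx":-0.02,"ty":0,"tz":0,"ax":0,"ay":0,"az":0,"jaw":-1},{"tx":-0.03,"ty":0,"tz":0,"ax":0,"ay":0,"az":0,"jaw":-1},{"tx":-0.03,"ty":0,"tz":0,"ax":0,"ay":0,"az":0,"jaw":-1},{"tx":-0.03,"ty":0,"tz":0,"ax":0,"ay":0,"az":0,"jaw":-1},{"tx":0,"ty":-0.0152,"tz":-0.0412,"ax":0,"ay":0,"az":0,"jaw":-1},{"tx":0,"ty":-0.0152,"tz":-0.0412,"ax":0,"ay":0,"az":0,"jaw":-1},{"tx":0,"ty":-0.0152,"tz":-0.0412,"ax":0,"ay":0,"az":0,"jaw":-1},{"tx":0,"ty":-0.0152,"tz":-0.0412,"ax":0,"ay":0,"az":0,"jaw":-1},{"tx":0,"ty":-0.0152,"tz":-0.0412,"ax":0,"ay":0,"az":0,"jaw":-1},{"tx":0,"ty":-0.0152,"tz":-0.0412,"ax":0,"ay":0,"az":0,"jaw":-1}]'
python3 -m creep '[{"tx":0,"ty":-0.0152,"tz":-0.0412,"ax":0,"ay":0,"az":0,"jaw":-1},{"tx":0,"ty":-0.0152,"tz":-0.0412,"ax":0,"ay":0,"az":0,"jaw":-1},{"tx":0,"ty":-0.0152,"tz":-0.0412,"ax":0,"ay":0,"az":0,"jaw":-1},{"tx":0,"ty":-0.0152,"tz":-0.0412,"ax":0,"ay":0,"az":0,"jaw":-1},{"tx":0,"ty":-0.0152,"tz":-0.0412,"ax":0,"ay":0,"az":0,"jaw":-1},{"tx":0,"ty":-0.0152,"tz":-0.0412,"ax":0,"ay":0,"az":0,"jaw":-1},{"tx":0,"ty":0,"tz":0,"ax":0,"ay":0,"az":0,"jaw":-1},{"tx":0,"ty":0,"tz":0,"ax":0,"ay":0,"az":0,"jaw":-1},{"tx":0,"ty":0,"tz":0,"ax":0,"ay":0,"az":0,"jaw":-1}]'
python3 - <<'E'
from h import *
rel([632,127.7,43.2])
c=shot("wrist"); cv2.imwrite("pics/w12.png",c["image"][:,:,::-1]); print(pix(c,[632,127.7,8]))
E
```

```text
t: 22.0
tcp_pos: [527.9, -112.1, 147.7]
tcp_rot: [-0.65, -0.279, 0.65, -0.279]
contact_force: [1.0, -1.2, -1.1]
grip_width: 36.8
t: 22.9
tcp_pos: [630.8, 127.4, 147.4]
tcp_rot: [-0.649, -0.279, 0.65, -0.279]
contact_force: [-0.0, 0.6, -1.0]
grip_width: 36.7
{'shift': array([101.2,   0.7,  -1.2]), 'yaw': np.float64(-0.759), 't': 22.9, 'q': array([ 0.2 ,  0.47,  1.67, -0.  ,  1.  ,  0.96]), 'w': 36.7, 'tilt': array([-0.0012, -0.0006]), 'gp': array([630.8, 127.4, 144.4])}
[328.88646406 230.49180498]
```

View pics/w12.png

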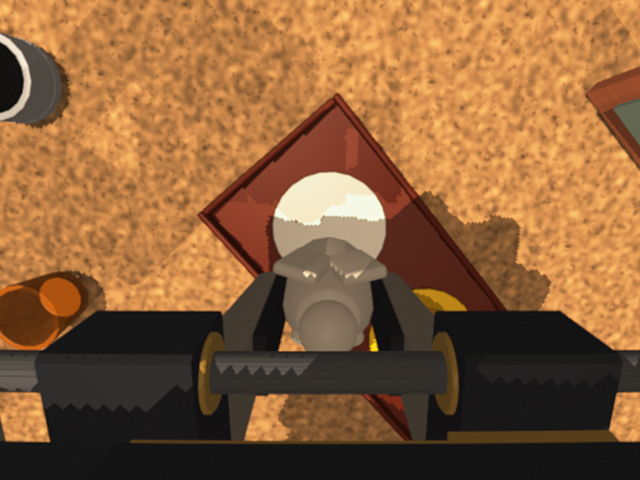

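Angel held over the white felt (centre about (330,229), predicted (329,230)). Lowering.

```bash
python3 -m creep '[{"tx":0.03,"ty":0.0005,"tz":-0.001,"ax":0,"ay":0,"az":0,"jaw":-1},{"tx":0.03,"ty":0,"tz":0,"ax":0,"ay":0,"az":0,"jaw":-1},{"tx":0.02,"ty":0,"tz":0,"ax":0,"ay":0,"az":0,"jaw":-1},{"tx":0.012,"ty":0,"tz":0,"ax":0,"ay":0,"az":0,"jaw":-1},{"tx":0.006,"ty":0,"tz":0,"ax":0,"ay":0,"az":0,"jaw":-1},{"tx":0.0015,"ty":0,"tz":0,"ax":0,"ay":0,"az":0,"jaw":-1},{"tx":0,"ty":0,"tz":0,"ax":0,"ay":0,"az":0,"jaw":-1},{"tx":0,"ty":0,"tz":0,"ax":0,"ay":0,"az":0,"jaw":-1}]'
python3 -m creep '[{"tx":0.001,"ty":0,"tz":0,"ax":0,"ay":0,"az":0,"jaw":-1},{"tx":0,"ty":0,"tz":0,"ax":0,"ay":0,"az":0,"jaw":-1},{"tx":0,"ty":0,"tz":0,"ax":0,"ay":0,"az":0,"jaw":-1}]'
```

```text
t: 23.75
tcp_pos: [633.3, 128.8, 49.3]
tcp_rot: [0.65, 0.279, -0.649, 0.279]
contact_force: [0.5, -0.3, -1.2]
grip_width: 37.1
t: 24.05
tcp_pos: [632.7, 128.8, 47.5]
tcp_rot: [0.65, 0.279, -0.65, 0.279]
contact_force: [0.0, -0.6, -1.0]
grip_width: 36.5
```

Not yet in contact (gp 44.5, target 43.2), so I step down.

```bash
python3 -m creep '[{"tx":0.0008,"ty":0,"tz":0.0005,"ax":0,"ay":0,"az":0,"jaw":-1},{"tx":0,"ty":0,"tz":0,"ax":0,"ay":0,"az":0,"jaw":-1},{"tx":0,"ty":0,"tz":0,"ax":0,"ay":0,"az":0,"jaw":-1}]'
python3 -m creep '[{"tx":0.0007,"ty":0,"tz":0,"ax":0,"ay":0,"az":0,"jaw":-1},{"tx":0,"ty":0,"tz":0,"ax":0,"ay":0,"az":0,"jaw":-1},{"tx":0,"ty":0,"tz":0,"ax":0,"ay":0,"az":0,"jaw":-1}]'
```

```text
t: 24.35
tcp_pos: [632.2, 128.3, 46.4]
tcp_rot: [-0.65, -0.279, 0.65, -0.279]
contact_force: [-0.2, -0.0, -1.0]
grip_width: 37.0
t: 24.65
tcp_pos: [632.3, 128.3, 46.3]
tcp_rot: [-0.65, -0.279, 0.65, -0.279]
contact_force: [-2.4, -0.5, 6.5]
grip_width: 36.9
```

Contact (+6.5 N). Releasing and retreating upward.

```bash
python3 -m creep '[{"tx":0,"ty":0,"tz":0,"ax":0,"ay":0,"az":0,"jaw":0.4},{"tx":0,"ty":0,"tz":0,"ax":0,"ay":0,"az":0,"jaw":0.4},{"tx":0,"ty":0,"tz":0,"ax":0,"ay":0,"az":0,"jaw":0.4},{"tx":0,"ty":0,"tz":0,"ax":0,"ay":0,"az":0,"jaw":0.4},{"tx":-0.015,"ty":0,"tz":0,"ax":0,"ay":0,"az":0,"jaw":0.4},{"tx":-0.03,"ty":0,"tz":0,"ax":0,"ay":0,"az":0,"jaw":0.4},{"tx":-0.04,"ty":0,"tz":0,"ax":0,"ay":0,"az":0,"jaw":0.4},{"tx":-0.04,"ty":0,"tz":0,"ax":0,"ay":0,"az":0,"jaw":0.4},{"tx":-0.04,"ty":0,"tz":0,"ax":0,"ay":0,"az":0,"jaw":0.4}]'
python3 -m creep '[{"tx":0,"ty":-0.02,"tz":0.04,"ax":0,"ay":0,"az":0,"jaw":0.4},{"tx":0,"ty":-0.04,"tz":0,"ax":0,"ay":0,"az":0,"jaw":0.4},{"tx":0,"ty":-0.04,"tz":0,"ax":0,"ay":0,"az":0,"jaw":0.4},{"tx":0,"ty":-0.04,"tz":0,"ax":0,"ay":0,"az":0,"jaw":0.4},{"tx":0,"ty":-0.04,"tz":0,"ax":0,"ay":0,"az":0,"jaw":0.4},{"tx":0,"ty":-0.04,"tz":0,"ax":0,"ay":0,"az":0,"jaw":0.4},{"tx":0,"ty":-0.04,"tz":0,"ax":0,"ay":0,"az":0,"jaw":0.4},{"tx":0,"ty":0,"tz":0,"ax":0,"ay":0,"az":0,"jaw":0.4}]'
python3 - <<'E'
from h import *
a=shot("top");b=shot("scene")
im=np.vstack([cv2.resize(a["image"][160:320,110:530],None,fx=1.8,fy=1.8)[:,:756],cv2.resize(b["image"][190:335,130:508],None,fx=2,fy=2)])
cv2.imwrite("pics/w13.png",im[:,:,::-1])
print([pix(a,[x,y,z]).round(1) for x,y,z in [(632,128,42),(625,13,57),(617.5,-101,29)]]); rel([0,0,0])
E
```

```text
t: 25.55
tcp_pos: [632.2, 128.3, 213.5]
tcp_rot: [0.65, 0.279, -0.649, 0.279]
contact_force: [1.0, 0.5, -0.1]
grip_width: 64.0
t: 26.35
tcp_pos: [413.3, 280.5, 211.9]
tcp_rot: [0.649, 0.281, -0.649, 0.28]
contact_force: [0.0, 0.2, -0.1]
grip_width: 64.0
[array([244.3, 203.1]), array([303.2, 199.6]), array([361.6, 202.8])]
{'shift': array([ 208.1, -111.1,  488.5]), 'yaw': np.float64(-0.757), 't': 26.45, 'q': array([ 0.59,  0.19,  1.92, -0.  ,  1.03,  1.34]), 'w': 64.2, 'tilt': array([0.0013, 0.0005]), 'gp': array([415.9, 278.9, 208.8])}
```

View pics/w13.png

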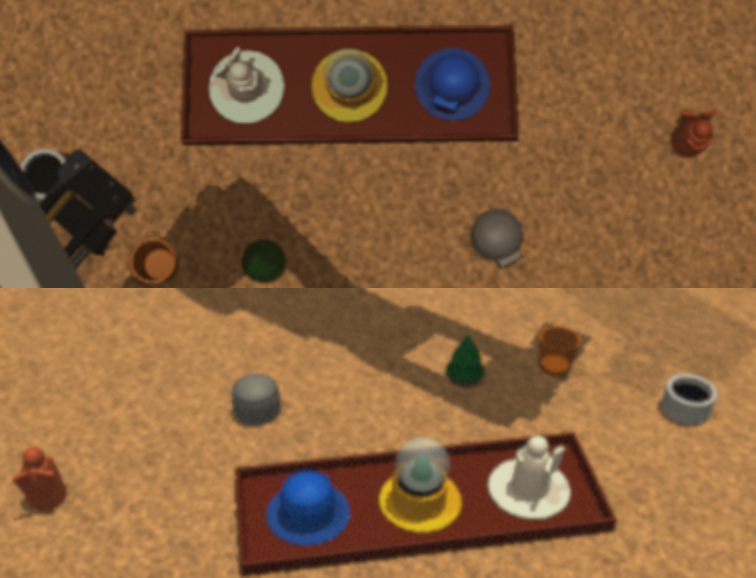

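The white angel, the globe on its gold base and the blue igloo all stand upright, centred on their felts in both views. The look-alikes, tree and cup have not moved, and the gripper is clear.

```bash
python3 -c "
from plant import robot; print(robot.sign_off())"
```

```text
the job is handed in; nothing more can be done
None
```

The winter set is in the cherry tray, and I handed the job in at about 26.5 s of the 106 s allowed. I placed the gold base on the yellow felt first, then the blue igloo on the blue felt. The globe followed, lowered into the base's recess until I felt it touch at the expected height. The white angel went last, lowered until it touched the white felt before I let go.

- **Final pictures:** the top and scene views show all four pieces upright and centred on their felts, with the globe seated in the recess. The terracotta angel, grey igloo and silver base look unmoved, and the gripper was well clear.
- **Centring:** the measured base position agreed with the yellow felt to within 2 mm. I checked the angel and igloo only by eye against their predicted positions in the last top view, and they matched.
- **Disagreements:** none of my checks failed. The top camera put the igloo about 3 mm off before pickup, and I corrected that from the wrist camera. The base and igloo gave no clear touch signal when set down, so I released them at the computed height, and they were standing level afterwards. The one refused call was my first move command, which lacked some required keys, and it moved nothing.

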